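Clamp a tin in the adjustable keeper and shut its flap

TASK

Secure the flat tin in the adjustable tin keeper: turn the clamp knob anticlockwise to its stop to free the sliding fence, then push the fence until the tin is held snugly against the hinged end wall. Turn the knob clockwise again until the clamp is tight, then swing the flap over the tin and press it fully shut, so that its tab drops behind the fence's rim. Leave the mug, the salt shaker and the taller tin behind the keeper standing where they are.

Things in the scene. Friction and masses are not known exactly. Their poses are not given: they have to be found in the camera images.
- keeper: The tin keeper, a shallow wooden tray 110 x 262 mm fixed to the worktop. Origin on the worktop, on the tray's centre line; +y runs along the tray to the knob end, z up. Tray floor 6 mm thick, from y = -122 to +140 mm; side rails at x = +-52 mm, 5 mm thick, 26 mm high; the wooden end wall (52 mm high, inner face at y = -100 mm) carries the flap's hinge.
- tuna_tin: The flat round tin, 86 mm across, 40 mm high, standing loose on the tray floor between the end wall and the fence. Origin at the centre of its underside.
- fence (a joint): Slide of the aluminium fence along the tray, m, 0 to 0.058; it grows away from the end wall (keeper +y). Its tin-side face lies at keeper y = -20 mm + value; with the tin snug it reads about 0.0065. The fence plate is 94 mm wide, 8 mm thick, its rim 52 mm above the worktop; behind it a foot 60 mm wide carries the knob. It keeps its place by light friction when free; the clamp stops it when tight.
- fence_top (a point): Middle of the fence's rim, 52 mm above the worktop.
- push_plate (a point): Point on the outer face (facing keeper +y) of the upright push plate at the knob end of the fence's foot, 51 mm above the worktop; the plate is 60 mm wide, 6 mm thick, its top 60 mm above the worktop. Push here towards keeper -y.
- knob (a joint): Clamp knob about the vertical, rad: 0 = fully tight, 1.36 = fully loose (stop); it grows anticlockwise seen from above. The clamp lets go above about 0.8.
- knob_grip (a point): On the knob's axis, 62 mm above the worktop, at the height to grip. The black T-bar is 52 mm long, 12 mm thick, from 42 to 74 mm above the worktop; the point turns with the knob. When the knob reads 0 the bar's length lies along keeper y turned by -0.68 rad (clockwise from above); at value v it lies along keeper y turned by v - 0.68 rad.
- flap (a joint): Flap hinge, rad: 0 = flat and shut, grows as it opens, 1.57 = upright, stop at 2.0 (leaning outwards beyond the end wall). The hinge is stiff: the flap stays where it is left. Open at the start, its free edge stands 160 to 170 mm above the worktop.
- flap_hinge (a point): Middle of the flap's hinge axis (along keeper x), on the end wall, 55 mm above the worktop.
- flap_tab (a point): Middle of the flap's free edge on its outer face, above the tab. It is 107 mm from the hinge. The flap is a wooden plate 96 mm wide, 5 mm thick; the metal tab, 60 mm wide, 5 mm thick, hangs 10 mm below its underside. Shut, this point is 58 mm above the worktop.
- salt: Salt shaker, 44 mm across, 90 mm high, behind the keeper; leave it alone. Origin at its underside.
- mug: Dark stoneware mug, 94 mm high, behind the keeper; leave it alone. Origin at its underside.
- bean_tin: The taller tin, 75 mm across, 58 mm high, behind the keeper; leave it alone. Origin at its underside.

How it is judged:
By the outcome, as a careful person would: the job done as asked, in the order asked, and still so for the second after the job is handed in, with the robot touching nothing.
It also fails if it takes over 72 s, if anything falls off the work surface, if the arm or the gripper's body presses on something with over 40 N, if the wrist force passes 120 N, or if a joint passes its speed limit or range.

ROBOT

A 6-joint arm with a two-finger parallel gripper is mounted at the origin on a cart in front of the work surface, level with it; the furniture and walls round the work are solid. World frame = base frame: x ahead of the robot, y to its left, z up, the work surface at z = 0. Lengths are in mm, angles in rad, forces in N, time in s.
With the tool pointing down it reaches from about 350 to 950 mm from the base axis. Payload 17.4 kg.
Tool frame: the origin (TCP) lies at the very end of the fingers, on their centre line; the grasp point (between the pads) lies 19 mm behind it; z points along the fingers, y is the line along which they close (so a half turn about z gives the same grasp; the last joint's range is limited). The gripper opens to 93 mm and grips with 3 to 60 N. Pads are 15 mm wide; open, the fingers measure 128 mm over their backs; the gripper's body (75 mm by 188 mm) begins 65 mm behind the grasp point.
Start: joints at [-1.165, 0.116, 1.442, -0, 1.584, -0.038], TCP at [289.82, -609.62, 218.646] pointing down, gripper open.
Joint ranges: [-2.83, 2.83], [-0.83, 2.19], [0.07, 2.5], [-1.14, 4.28], [0.01, 3], [-2.97, 2.97]. Speed limits (rad/s): [1.89, 1.89, 2.22, 3.14, 3.14, 3.14].

INTERFACE

Orientations are given as a rotation vector (axis times angle).
In Python, from rig import state, capture, job_done gives the robot as it stands.
- The arm moves only by the tool arm_command, never from a script. Its argument "deltas" is a list of rows, each an object of numbers: "x", "y", "z": the shift along the tool's x, y, z scaled (see below); "ax", "ay", "az": the turn, a rotation vector about the tool's x, y, z scaled (see below); "hand": the finger opening in mm, from 0 to 93. In form: [{"x": .., "y": .., "z": .., "ax": .., "ay": .., "az": .., "hand": ..}, ...]. A call has 1 to 8 rows; each row is the pose to reach, as a shift and turn from the pose commanded when the call began, along the tool's axes at that moment; what a row does not reach only later rows make up. The controller multiplies each number of a shift by 0.12 m and each number of a turn by 90 degrees. A row lasts 1/10 s, in which the tool goes at most 50 mm and 8.59 degrees, less where a joint would pass 70% of its speed; a pose out of reach is approached as far as the arm can. A call with a number of a shift or a turn outside -1 to 1 is refused whole. A call with a gripper value outside its range is refused whole. The fingers move at their own pace and stop on an object; "grip_force" is the grip in N (left out, the last holds). Time passes only in rows, so rows that repeat a pose let the fingers close. It gives the time, the measured TCP pose, the force, the opening and the grip force at its end, in the units of the state.
- state(): the state, without advancing time (a new reading comes with each control period).
- capture(name): name is "side" or "top" or "wrist"; returns a dict with "img" (400x640x3 uint8, blue, green, red), "range_z" (400x640 float32, mm along the optical axis (not along the pixel's ray), 0 where there is no reading), "fov_y" (degrees; the focal length in pixels is half the picture's height over the tangent of half this angle, whatever the lens; pixels are square), "cx", "cy" (the principal point, pixels), "pose" (4x4, takes a point from camera to world coordinates); the wrist camera has in their place "tool_from_camera" (4x4, takes a point from camera to tool coordinates, whose origin is the TCP and whose axes are the flange's). Camera axes: x right, y down, z forward; pixel columns grow to the right and rows downward; lengths in mm; the calibration is good to about 2 mm. A picture is of the moment at which its call begins: read the wrist's pose just before it.
- job_done(): hands the job in; it is judged then, once.
The state is a dict: "time_s": time; "joints": joint angles; "dq": joint speeds; "joint_efforts": joint torques, N m; "position": TCP position; "orientation": TCP orientation; "force": force on the tool from outside, world axes, zero at the start; "ft_torque": the same for the moment, N m; "gripper_width": opening from 0.0 (shut) to 1.0 (fully open); "grip_force": force on a finger pad.
Only numpy, scipy, OpenCV 4.12 (cv2) and the standard library are available. Lean on these libraries where they do the work, as an engineer would, in place of code of your own. Each camera call takes 0.05 s, during which the arm holds its last target. There are 200 camera calls.

## Working session

There is one attempt and no reset: what is moved stays moved. The work goes in short steps, Python scripts to look and compute and a tool call to move; the robot and the scene stay as the last step left them, time stands still between calls to the robot, and variables do not carry over. Pictures are saved under pics/ and viewed, at most 10 in all, crops included, and the job is handed in when it is done.

Besides the shell and the picture viewer there is one more tool, called after ">>>" as name(argument=value, ...), one argument or row to a line, values as JSON. arm_command: Moves the arm, as the interface text tells. Shifts and turns lie within -1 to 1; 1 stands for 0.12 m of shift or 90 degrees of turn. Its arguments: {"type":"object","properties":{"deltas":{"type":"array"},"grip_force":{"type":"number"}},"required":["deltas"]}

```bash
mkdir -p pics; ls
python3 - <<'E'
from rig import state,capture
import cv2,numpy as np
s=state();print(s)
for n in("side","top"):
    c=capture(n);cv2.imwrite(f"pics/{n}0.png",c["img"]);np.savez(f"{n}0.npz",**c)
    print(n,c["fov_y"],c["cx"],c["cy"],c["pose"].round(3).tolist())
E
```

```text
pics
{'time_s': 0.0, 'joints': array([-1.16474370e+00,  1.16463964e-01,  1.44229000e+00, -1.14433582e-05,
        1.58401140e+00, -3.78357020e-02]), 'dq': array([ 0.00024121,  0.00233333,  0.00116093, -0.00111992,  0.0003885 ,
       -0.00012847]), 'joint_efforts': array([-4.56221533e-04, -7.21272254e+01, -6.22602439e+01,  7.78582762e-02,
        2.39367597e-02, -9.72026965e-05]), 'position': array([ 289.76170127, -609.39830998,  217.9046759 ]), 'orientation': array([-3.06341103e+00, -6.91294288e-01,  3.54771219e-04]), 'force': array([ 0.48107965,  0.0338487 , -0.06361813]), 'ft_torque': array([0.03747122, 0.02421858, 0.019981  ]), 'grip_force': 0.0, 'gripper_width': 1.00172670461668}
side 54.03987919484104 321.81961776650894 200.4276805403761 [[0.987, -0.122, 0.104, 483.824], [-0.16, -0.8, 0.579, -462.84], [0.013, -0.588, -0.809, 787.499], [0.0, 0.0, 0.0, 1.0]]
top 47.56891821175642 312.31143341186163 195.0492180025084 [[0.012, -0.987, 0.159, 442.41], [-1.0, -0.013, -0.003, 47.293], [0.005, -0.159, -0.987, 970.149], [0.0, 0.0, 0.0, 1.0]]
```

View pics/side0.png

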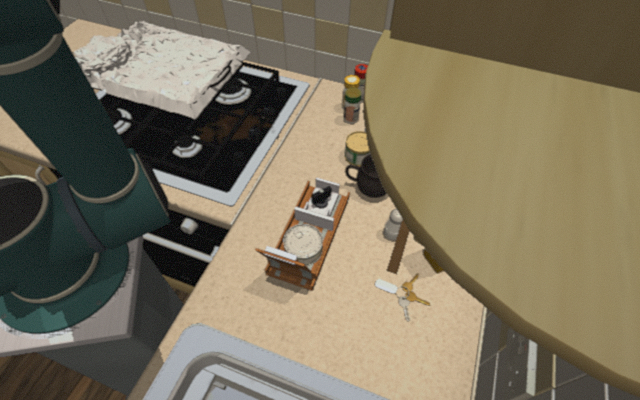

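View pics/top0.png

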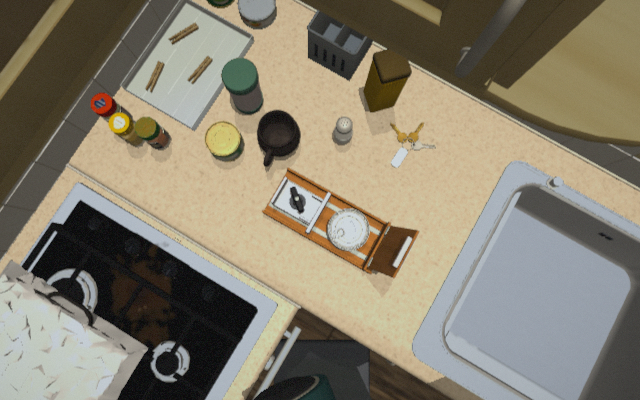

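The side view shows the keeper around (305,235), and the top view shows it from (268,200) at the knob end to (412,250) at the flap end. The mug, salt shaker and bean tin stand above it in the top view. Next I'll zoom in on both views and measure.

```bash
cat > h.py <<'E'
import numpy as np,cv2
def load(n): return dict(np.load(n))
def foc(c): return 200/np.tan(np.radians(float(c["fov_y"]))/2)
def cloud(c,T=None):
    T=c["pose"] if T is None else T
    v,u=np.mgrid[:400,:640]; f=foc(c); z=c["range_z"]
    P=np.stack([(u-c["cx"])/f*z,(v-c["cy"])/f*z,z,np.ones_like(z)],-1)@T.T
    P=P[...,:3]; P[z<=0]=np.nan; return P
def ray(c,u,v,h,T=None):
    T=c["pose"] if T is None else T
    d=T[:3,:3]@np.array([(u-c["cx"])/foc(c),(v-c["cy"])/foc(c),1]); o=T[:3,3]
    return o+d*(h-o[2])/d[2]
def proj(c,p,T=None):
    T=c["pose"] if T is None else T
    q=np.linalg.inv(T)@np.append(p,1); return np.array([c["cx"],c["cy"]])+foc(c)*q[:2]/q[2]
E
python3 - <<'E'
from h import *
t=load("top0.npz");s=load("side0.npz")
a=cv2.resize(t["img"][155:285,250:430],None,fx=4,fy=4,interpolation=cv2.INTER_CUBIC)
cv2.imwrite("pics/tc.png",a)
b=cv2.resize(s["img"][165:300,245:375],None,fx=4.4,fy=4.4,interpolation=cv2.INTER_CUBIC)
cv2.imwrite("pics/sc.png",b)
P=cloud(t)
np.set_printoptions(suppress=True,precision=0)
for u,v in [(348,228),(296,200),(318,205),(404,250),(343,130),(278,133),(225,138),(385,80),(580,80),(430,50),(400,200)]: print(u,v,P[v,u])
Q=cloud(s); print(Q[200,550],Q[60,500])
# high obstacles map: height max over 50mm cells
for A,n in((P,'t'),(Q,'s')):
    m=(A[...,2]>120); print(n,[ (np.nanmin(A[m][:,i]),np.nanmax(A[m][:,i])) for i in range(3)])
    for x in range(200,1000,100): print(x,[int(np.nanmax(np.append(A[...,2][(abs(A[...,0]-x)<50)&(abs(A[...,1]-y)<50)],-99))) for y in range(-600,600,100)])
E
```

```text
348 228 [525. -29.  42.]
296 200 [576.  77.  75.]
318 205 [573.  33.  29.]
404 250 [ 476. -119.  159.]
343 130 [720. -16.  84.]
278 133 [735. 122.   7.]
225 138 [709. 229.  53.]
385 80 [787. -86. 179.]
580 80 [ 617. -199.  575.]
430 50 [641. -60. 582.]
400 200 [ 590. -145.    2.]
[ 663. -334.  576.] [ 695. -182.  577.]
t [(np.float64(209.4982239895595), np.float64(953.4358097414502)), (np.float64(-583.589905588087), np.float64(612.2387597205118)), (np.float64(120.00925727371578), np.float64(723.4618129365971))]
200 [0, -35, 9, 11, 9, 0, 210, 212, 54, 54, 128, 125]
300 [-99, -99, -38, 10, 10, 6, 185, 163, 55, 95, 124, 126]
400 [-99, -99, -99, 10, 10, 162, 23, 13, 41, 54, 115, 122]
500 [9, -99, 8, 10, 4, 163, 54, 53, 5, 597, 531, 56]
600 [62, 35, 11, 577, 578, 723, 624, 77, 5, 666, 11, 14]
700 [134, 93, 9, 577, 578, 643, 633, 538, 623, 637, 108, 112]
800 [-99, 18, 21, 11, 7, 185, 6, 95, 148, 33, 111, 112]
900 [-99, -99, -99, 7, 8, 132, 134, 131, 32, 16, 107, 106]
s [(np.float64(-27.86859472779878), np.float64(839.2238726389018)), (np.float64(-452.6726083738867), np.float64(919.74638670619)), (np.float64(120.00582490148383), np.float64(646.0633395353918))]
200 [-99, -99, -99, 9, 8, 0, 591, 500, 181, 53, 129, 124]
300 [-99, -99, -99, 9, 9, 3, 588, 155, 52, 91, 122, 124]
400 [-99, -99, -99, 10, 8, 160, 3, 11, 40, 53, 116, 121]
500 [-99, -99, -99, 10, 3, 163, 53, 53, 4, 38, 52, 53]
600 [-99, -99, 577, 577, 622, 619, 54, 76, 21, 4, 10, 13]
700 [-99, 567, 577, 577, 644, 6, 89, 94, 92, 59, 107, 269]
800 [-99, -99, 439, 576, 646, 37, 1, 0, -99, -99, 109, 287]
900 [-99, -99, -99, 87, 38, -99, -99, -99, -99, -99, -99, -99]
```

View pics/tc.png

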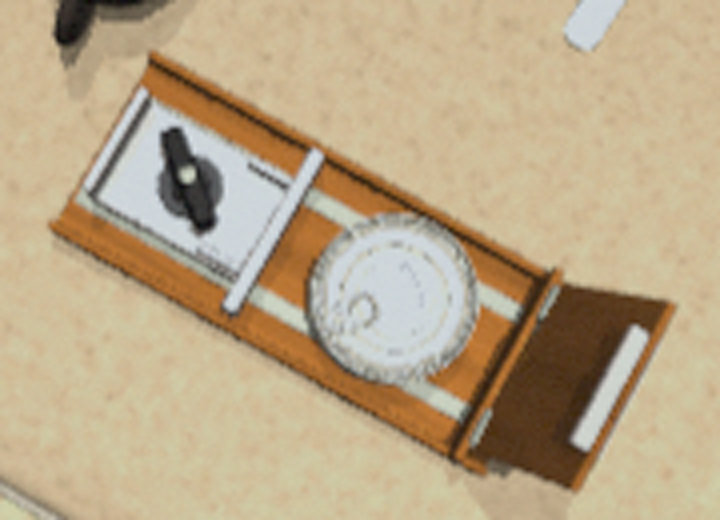

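View pics/sc.png

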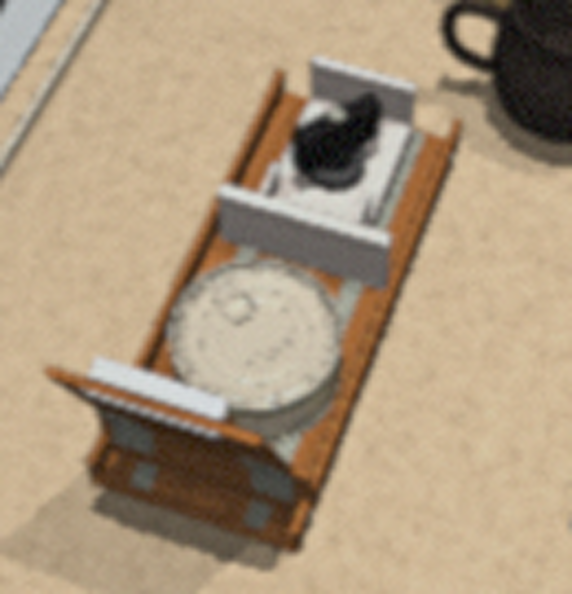

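The top crop shows the fence rim from (315,155) to (232,308), the knob bar from (172,135) to (205,225), the tin at (393,298), and the flap open at the right. The side crop agrees. Next I'll measure these features from both views.

Run:
```python
from h import *
np.set_printoptions(suppress=True,precision=1)
for n in("top","side"):
    c=load(n+"0.npz");P=cloud(c);hsv=cv2.cvtColor(c["img"],cv2.COLOR_BGR2HSV);Z=P[...,2]
    near=(abs(P[...,0]-540)<130)&(abs(P[...,1]+10)<170)
    gray=(hsv[...,1]<60)&(hsv[...,2]>110); dark=hsv[...,2]<80
    wood=(hsv[...,0]<18)&(hsv[...,1]>120)
    knobm=near&dark&(Z>66)&(Z<82)&(P[...,1]>20)
    d=lambda a:(a[0],a[1])
    def st(m,name):
        p=P[m]; mu=p.mean(0); w,V=np.linalg.eigh(np.cov(p[:,:2].T)); a=V[:,1]
        r=(p[:,:2]-mu[:2])@V
        mid=mu[:2]+V@((r.max(0)+r.min(0))/2)
        print(n,name,len(p),"mean",mu,"mid",mid,"dir deg",np.degrees(np.arctan2(a[1],a[0])).round(1),"ext",np.ptp(r,axis=0))
    st(knobm,"knob")
    st(near&gray&(Z>47)&(Z<57)&(P[...,1]<60)&(P[...,1]>-10),"fence")
    st(near&gray&(Z>54)&(Z<64)&(P[...,1]>75)&(P[...,1]<150),"plate")
    st(near&gray&(Z>36)&(Z<45)&(P[...,1]<15),"tin")
    m=near&wood&(Z>22)&(Z<30); st(m,"rails")
    st(near&(Z>145),"flaptop"); print(np.nanmax(Z[near]))
    m=near&(hsv[...,1]>100)&(Z>48)&(Z<57)&(P[...,1]<-40); st(m,"endwall")
```

```text
top knob 168 mean [600.5  93.3  73.5] mid [612.4 101.8] dir deg -143.9 ext [ 21.1 135.7]
top fence 192 mean [553.   31.1  50.9] mid [547.   14.9] dir deg 157.5 ext [81.1 95.4]
top plate 78 mean [600.1 113.9  58.4] mid [600.4 114. ] dir deg 151.0 ext [ 5.5 59.5]
top tin 1260 mean [521.8 -29.8  42.1] mid [522.7 -29.4] dir deg 51.5 ext [84.7 83.9]
top rails 570 mean [544.4  11.6  25.2] mid [542.8  11. ] dir deg 57.8 ext [122.  263.9]
top flaptop 18014 mean [618.6 -96.8 608.3] mid [579.1 -74.3] dir deg 58.1 ext [231.6 207.5]
723.4618129365971
top endwall 110 mean [488.9 -86.5  51.4] mid [488.3 -87.4] dir deg 150.9 ext [  6.3 108.8]
side knob 120 mean [597.4  87.3  72.1] mid [611.8 100.1] dir deg -143.8 ext [ 21.6 134.1]
side fence 154 mean [554.   31.5  50.7] mid [558.1  39. ] dir deg 151.3 ext [28.9 93.5]
side plate 67 mean [598.7 112.3  57.7] mid [598.3 113.8] dir deg 150.5 ext [ 7.6 59.7]
side tin 1010 mean [521.2 -30.2  42. ] mid [530.7 -19.7] dir deg 155.8 ext [110.5  93.4]
side rails 368 mean [547.  -16.6  25. ] mid [541.9   8.3] dir deg 62.1 ext [111.6 261.8]
side flaptop 6829 mean [ 623.  -152.6  567.3] mid [ 550.1 -133.7] dir deg 167.3 ext [ 79.9 254.1]
627.0090964218043
side endwall 12 mean [ 531.6 -112.4   51.1] mid [ 531.8 -112.1] dir deg 144.9 ext [5.3 9.8]
```

Run:
```python
from h import *
np.set_printoptions(suppress=True,precision=1)
th=np.radians(61);yk=np.array([np.cos(th),np.sin(th)]);xk=np.array([yk[1],-yk[0]]);O=np.array([538.,2.])
for n in("top","side"):
    c=load(n+"0.npz");P=cloud(c);hsv=cv2.cvtColor(c["img"],cv2.COLOR_BGR2HSV);Z=P[...,2]
    X=(P[...,:2]-O)@xk;Y=(P[...,:2]-O)@yk
    gray=(hsv[...,1]<60)&(hsv[...,2]>110)
    wood=(hsv[...,0]<18)&(hsv[...,1]>120);dark=hsv[...,2]<80
    def st(m,name):
        q=np.c_[X[m],Y[m]];z=Z[m]
        (cx,cy),(w,h),a=cv2.minAreaRect(q.astype(np.float32))
        print(n,name,len(q),"mean",q.mean(0),z.mean(),"rect",cx,cy,w,h,a,"pct y",np.percentile(q[:,1],[2,98]),"x",np.percentile(q[:,0],[2,98]))
        return q
    b=(abs(X)<70)&(Y>-200)&(Y<160)
    st(b&gray&(Z>48)&(Z<56)&(Y>5)&(Y<65),"fence")
    st(b&gray&(Z>55)&(Z<64)&(Y>90),"plate")
    st(b&dark&(Z>68)&(Z<80)&(Y>50)&(Y<120),"knob")
    q=st(b&gray&(Z>37)&(Z<46)&(Y<5)&(Y>-100),"tin")
    for s in(1,-1):
        m=b&wood&(Z>23)&(Z<29)&(s*X>40)&(s*X<62); q=st(m,"rail%d"%s)
        print("slope deg",np.degrees(np.polyfit(q[:,1],q[:,0],1)[0]))
    st(b&wood&(Z>48)&(Z<56)&(Y<-90)&(Y>-125),"endwall")
    q=b&(Z>60)&(Z<180)&(Y<-60); st(q,"flap"); 
    top=Z[q].max(); st(q&(Z>top-8),"flaptop %.0f"%top)
    # flap slope
    print(np.polyfit(Z[q],Y[q],1))
```

```text
top fence 174 mean [-0.  35.4] 51.23674943819291 rect 0.4723243713378906 45.12027359008789 93.08414459228516 27.886499404907227 0.2762211263179779 pct y [31.3 41.3] x [-44.  45.]
top plate 76 mean [  0.7 128. ] 58.53524102098219 rect 0.6811008453369141 128.10552978515625 58.642642974853516 5.489123821258545 0.3811401426792145 pct y [125.6 130.7] x [-27.7  28.6]
top knob 120 mean [-1.3 83.6] 72.61703241719275 rect 0.0694732666015625 84.52995300292969 51.14849853515625 11.951569557189941 51.50806427001953 pct y [ 64.6 103.6] x [-17.4  16. ]
top tin 1311 mean [  1.2 -35.9] 42.19954049035209 rect 1.1590747833251953 -35.7730598449707 83.15967559814453 84.45514678955078 74.10370635986328 pct y [-73.3   1.5] x [-36.5  39.3]
top rail1 251 mean [52.4 16.2] 25.39211685173589 rect 52.45218276977539 15.511642456054688 247.74513244628906 12.233673095703125 88.16187286376953 pct y [-98.  130.8] x [49.9 55.1]
slope deg 0.06286797443734497
top rail-1 245 mean [-52.1   9.4] 25.463739234526848 rect -47.814552307128906 10.228111267089844 14.035907745361328 258.58642578125 0.15781894326210022 pct y [-11
[... 1710 characters left out ...]
4 257.9762878417969 0.032999664545059204 pct y [-117.2  130.8] x [-53.8 -50.3]
slope deg -0.12504485815174776
side endwall 12 mean [  49.9 -103.2] 51.06567186987771 rect 49.9630012512207 -103.37596893310547 9.247421264648438 4.878693103790283 7.146669387817383 pct y [-105.4 -100.6] x [45.3 54.4]
side flap 552 mean [   2.2 -135.2] 138.42641746267796 rect 0.37253570556640625 -129.1644744873047 95.72402954101562 35.95001220703125 0.33715447783470154 pct y [-146.1 -113.8] x [-44.2  47.5]
side flaptop 163 324 mean [   0.3 -139.6] 158.4311953206475 rect -0.31427001953125 -139.10691833496094 94.20683288574219 15.822157859802246 0.07581183314323425 pct y [-146.4 -132. ] x [-43.1  42.6]
[ -0.3 -98.5]
```

Run:
```python
from h import *
t=load("top0.npz");s=load("side0.npz")
for n,c in(("t",t),("s",s)):
    P=cloud(c);Z=P[...,2]; print(n)
    for y in range(-500,400,50):
        m=(Z>250)&(abs(P[...,1]-y)<25)&(P[...,0]>330)
        if m.any():
            p=P[m]; i=p[:,0].argmin(); print(y,"minx",p[i].round(),"zmin",p[:,2].min().round(),"n",m.sum())
P=cloud(s)
for u,v in[(30,60),(60,20),(100,100),(130,190),(90,200),(60,260),(20,230),(150,215)]:print(u,v,P[v,u].round())
```

```text
t
-250 minx [ 558. -255.  563.] zmin 558.0 n 4693
-200 minx [ 561. -224.  567.] zmin 558.0 n 6133
-150 minx [ 573. -175.  565.] zmin 528.0 n 3859
-100 minx [595. -75. 659.] zmin 526.0 n 6611
-50 minx [594. -72. 681.] zmin 526.0 n 5978
0 minx [660. -25. 576.] zmin 526.0 n 2027
50 minx [690.  25. 575.] zmin 527.0 n 380
250 minx [612. 275. 573.] zmin 526.0 n 6652
300 minx [525. 325. 573.] zmin 526.0 n 7735
350 minx [501. 353. 527.] zmin 526.0 n 674
s
-450 minx [ 625. -425.  564.] zmin 285.0 n 4039
-400 minx [ 585. -375.  573.] zmin 250.0 n 14859
-350 minx [ 551. -349.  535.] zmin 250.0 n 15892
-300 minx [ 558. -277.  562.] zmin 528.0 n 14401
-250 minx [ 558. -255.  575.] zmin 559.0 n 13387
-200 minx [ 561. -225.  564.] zmin 558.0 n 16799
-150 minx [ 573. -174.  574.] zmin 573.0 n 6984
-100 minx [ 599. -124.  574.] zmin 571.0 n 89
30 60 [218. -17. 512.]
60 20 [258.  15. 540.]
100 100 [-10. 557.  11.]
130 190 [212.  28. 210.]
90 200 [152.   4. 222.]
60 260 [ 69. -55. 131.]
20 230 [ 54. -48. 230.]
150 215 [231.   7. 153.]
```

>>> arm_command(
  deltas=[
    {"x": 0.62, "y": -0.767, "hand": 45},
    {"x": 0.62, "y": -0.767},
    {"x": 0.62, "y": -0.767},
  ],
)

```text
schema error: expected keys x, y, z, ax, ay, az, hand
```

>>> arm_command(
  deltas=[
    {"x": 0.62, "y": -0.767},
    {"x": 0.62, "y": -0.767},
    {"x": 0.62, "y": -0.767},
  ],
)

```text
schema error: expected keys x, y, z, ax, ay, az, hand
```

All keys are needed in every row.

>>> arm_command(
  deltas=[
    {"x": 0.62, "y": -0.767, "z": 0, "ax": 0, "ay": 0, "az": 0, "hand": 45},
    {"x": 0.62, "y": -0.767, "z": 0, "ax": 0, "ay": 0, "az": 0, "hand": 45},
    {"x": 0.62, "y": -0.767, "z": 0, "ax": 0, "ay": 0, "az": 0, "hand": 45},
  ],
)

```text
time_s: 0.4
position: [318.1, -491.6, 218.5]
orientation: [-3.064, -0.693, -0.001]
force: [0.0, -0.0, 0.1]
gripper_width: 0.791
grip_force: 0.0
```

>>> arm_command(
  deltas=[
    {"x": 0.62, "y": -0.767, "z": 0, "ax": 0, "ay": 0, "az": 0, "hand": 45},
    {"x": 0.62, "y": -0.767, "z": 0, "ax": 0, "ay": 0, "az": 0, "hand": 45},
    {"x": 0.62, "y": -0.767, "z": 0, "ax": 0, "ay": 0, "az": 0, "hand": 45},
  ],
)

```text
time_s: 0.7
position: [345.7, -376.7, 218.8]
orientation: [3.064, 0.694, 0.001]
force: [0.6, 0.3, 1.0]
gripper_width: 0.534
grip_force: 0.0
```

>>> arm_command(
  deltas=[
    {"x": 0.62, "y": -0.767, "z": 0, "ax": 0, "ay": 0, "az": 0, "hand": 45},
    {"x": 0.62, "y": -0.767, "z": 0, "ax": 0, "ay": 0, "az": 0, "hand": 45},
    {"x": 0.62, "y": -0.767, "z": 0, "ax": 0, "ay": 0, "az": 0, "hand": 45},
  ],
)

```text
time_s: 1.0
position: [373.3, -261.9, 218.8]
orientation: [3.064, 0.694, 0.001]
force: [-0.2, -0.4, 0.0]
gripper_width: 0.486
grip_force: 0.0
```

>>> arm_command(
  deltas=[
    {"x": 0.62, "y": -0.767, "z": 0, "ax": 0, "ay": 0, "az": 0, "hand": 45},
    {"x": 0.62, "y": -0.767, "z": 0, "ax": 0, "ay": 0, "az": 0, "hand": 45},
    {"x": 0.62, "y": -0.767, "z": 0, "ax": 0, "ay": 0, "az": 0, "hand": 45},
    {"x": 0.62, "y": -0.767, "z": 0, "ax": 0, "ay": 0, "az": 0, "hand": 45},
  ],
)

```text
time_s: 1.4
position: [401.1, -147.7, 218.9]
orientation: [3.063, 0.696, 0.001]
force: [0.4, 0.1, -0.1]
gripper_width: 0.483
grip_force: 0.0
```

>>> arm_command(
  deltas=[
    {"x": 0.715, "y": -0.352, "z": 0, "ax": 0, "ay": 0, "az": 0, "hand": 45},
    {"x": 0.715, "y": -0.352, "z": 0, "ax": 0, "ay": 0, "az": 0, "hand": 45},
    {"x": 0.715, "y": -0.352, "z": 0, "ax": 0, "ay": 0, "az": 0, "hand": 45},
  ],
)

```text
time_s: 1.7
position: [461.8, -72.3, 218.1]
orientation: [-3.063, -0.696, 0.001]
force: [0.8, -0.0, -0.1]
gripper_width: 0.485
grip_force: 0.0
```

>>> arm_command(
  deltas=[
    {"x": 0.715, "y": -0.352, "z": 0, "ax": 0, "ay": 0, "az": 0, "hand": 45},
    {"x": 0.715, "y": -0.352, "z": 0, "ax": 0, "ay": 0, "az": 0, "hand": 45},
    {"x": 0.715, "y": -0.352, "z": 0, "ax": 0, "ay": 0, "az": 0, "hand": 45},
  ],
)

```text
time_s: 2.0
position: [521.1, 2.3, 217.7]
orientation: [-3.063, -0.694, 0.002]
force: [0.7, -1.0, 0.5]
gripper_width: 0.489
grip_force: 0.0
```

>>> arm_command(
  deltas=[
    {"x": 0.715, "y": -0.352, "z": 0, "ax": 0, "ay": 0, "az": 0, "hand": 45},
    {"x": 0.715, "y": -0.352, "z": 0, "ax": 0, "ay": 0, "az": 0, "hand": 45},
    {"x": 0.715, "y": -0.352, "z": 0, "ax": 0, "ay": 0, "az": 0, "hand": 45},
    {"x": 0.715, "y": -0.352, "z": 0, "ax": 0, "ay": 0, "az": 0, "hand": 45},
  ],
)

```text
time_s: 2.4
position: [578.8, 74.5, 217.9]
orientation: [3.064, 0.692, -0.002]
force: [0.1, 0.4, -0.1]
gripper_width: 0.486
grip_force: 0.0
```

```bash
cat > rel.py <<'E'
# world target -> numbers in tool axes; args: x y z [world yaw change deg]
import sys,numpy as np
from rig import state
from scipy.spatial.transform import Rotation as R
def rel(t):
    s=state();r=R.from_rotvec(s["orientation"])
    return (r.inv().apply(np.array(t)-s["position"])/120).round(3)
if __name__=="__main__":
    s=state();print(s["position"].round(1),s["joints"].round(2),s["force"].round(1),s["ft_torque"].round(2))
    print(R.from_rotvec(s["orientation"]).as_matrix().round(3).tolist())
    if len(sys.argv)>3: print(rel([float(a) for a in sys.argv[1:4]]))
E
cat > wv.py <<'E'
from h import *
from rig import state,capture
from scipy.spatial.transform import Rotation as R
O=np.array([538.,2.]);th=np.radians(61);yk=np.array([np.cos(th),np.sin(th)]);xk=np.array([yk[1],-yk[0]])
def wrist():
    s=state();T=np.eye(4);T[:3,:3]=R.from_rotvec(s["orientation"]).as_matrix();T[:3,3]=s["position"]
    c=capture("wrist");return c,T@c["tool_from_camera"]
E
python3 rel.py 578.4 74.9 46
python3 - <<'E'
from wv import *
c,T=wrist();cv2.imwrite("pics/w1.png",c["img"]);P=cloud(c,T);Z=P[...,2]
dark=c["img"].max(2)<70
m=dark&(abs(P[...,0]-578)<45)&(abs(P[...,1]-75)<45)&(Z>66)&(Z<82)
r=cv2.minAreaRect(P[m][:,:2].astype(np.float32));print(m.sum(),r,P[m].mean(0));
(w,h)=r[1]
E
```

```text
[578.8  74.5 217.9] [ 0.08 -0.08  1.64 -0.    1.58  1.21] [ 0.1  0.4 -0.1] [-0.02 -0.02  0.02]
[[0.903, 0.43, -0.001], [0.43, -0.903, -0.001], [-0.002, -0.0, -1.0]]
[ 1.000e-03 -4.000e-03  1.433e+00]
553 ((579.8746337890625, 75.27992248535156), (51.23971176147461, 11.94645881652832), 22.828845977783203) [582.02632982  76.34124591  74.26102339]
```

The wrist camera confirms the knob at (579.6, 75.2), with its bar at 22.8°. Next I descend and grip it.

>>> arm_command(
  deltas=[
    {"x": 0.008, "y": -0.002, "z": 0.4, "ax": 0, "ay": 0, "az": 0.03, "hand": 45},
    {"x": 0.008, "y": -0.002, "z": 0.8, "ax": 0, "ay": 0, "az": 0.03, "hand": 45},
    {"x": 0.008, "y": -0.002, "z": 0.9, "ax": 0, "ay": 0, "az": 0.03, "hand": 45},
  ],
)

```text
time_s: 2.75
position: [576.8, 74.4, 106.0]
orientation: [-3.08, -0.617, 0.009]
force: [0.0, -0.4, -0.6]
gripper_width: 0.484
grip_force: 0.0
```

>>> arm_command(
  deltas=[
    {"x": 0, "y": 0, "z": 0.2, "ax": 0, "ay": 0, "az": 0, "hand": 45},
    {"x": 0, "y": 0, "z": 0.4, "ax": 0, "ay": 0, "az": 0, "hand": 45},
    {"x": 0, "y": 0, "z": 0.533, "ax": 0, "ay": 0, "az": 0, "hand": 45},
    {"x": 0, "y": 0, "z": 0.533, "ax": 0, "ay": 0, "az": 0, "hand": 45},
  ],
)

```text
time_s: 3.15
position: [578.7, 75.5, 45.9]
orientation: [-3.08, -0.618, 0.003]
force: [0.9, -0.1, 1.0]
gripper_width: 0.485
grip_force: 0.0
```

>>> arm_command(
  deltas=[
    {"x": 0, "y": 0, "z": 0, "ax": 0, "ay": 0, "az": 0, "hand": 5},
    {"x": 0, "y": 0, "z": 0, "ax": 0, "ay": 0, "az": 0, "hand": 5},
    {"x": 0, "y": 0, "z": 0, "ax": 0, "ay": 0, "az": 0, "hand": 5},
    {"x": 0, "y": 0, "z": 0, "ax": 0, "ay": 0, "az": 0, "hand": 5},
    {"x": 0, "y": 0, "z": 0, "ax": 0, "ay": 0, "az": 0, "hand": 5},
    {"x": 0, "y": 0, "z": 0, "ax": 0, "ay": 0, "az": 0, "hand": 5},
  ],
  grip_force=45,
)

```text
time_s: 3.75
position: [579.5, 76.3, 47.1]
orientation: [3.08, 0.619, 0.001]
force: [-1.0, 0.7, 5.2]
gripper_width: 0.122
grip_force: 45.0
```

```bash
python3 rel.py
```

```text
[579.5  76.3  47.1] [0.09 0.02 1.83 0.   1.29 1.26] [-1.   0.7  5.2] [0.05 0.23 0.09]
[[0.922, 0.386, 0.0], [0.386, -0.922, 0.0], [0.0, 0.0, -1.0]]
```

>>> arm_command(
  deltas=[
    {"x": 0, "y": 0, "z": 0, "ax": 0, "ay": 0, "az": -0.09, "hand": 5},
    {"x": 0, "y": 0, "z": 0, "ax": 0, "ay": 0, "az": -0.18, "hand": 5},
    {"x": 0, "y": 0, "z": 0, "ax": 0, "ay": 0, "az": -0.27, "hand": 5},
    {"x": 0, "y": 0, "z": 0, "ax": 0, "ay": 0, "az": -0.36, "hand": 5},
    {"x": 0, "y": 0, "z": 0, "ax": 0, "ay": 0, "az": -0.45, "hand": 5},
    {"x": 0, "y": 0, "z": 0, "ax": 0, "ay": 0, "az": -0.54, "hand": 5},
    {"x": 0, "y": 0, "z": 0, "ax": 0, "ay": 0, "az": -0.63, "hand": 5},
    {"x": 0, "y": 0, "z": 0, "ax": 0, "ay": 0, "az": -0.7, "hand": 5},
  ],
)

```text
time_s: 4.55
position: [579.4, 76.4, 47.1]
orientation: [-2.296, -2.144, -0.0]
force: [-2.7, 0.9, 5.5]
gripper_width: 0.124
grip_force: 45.0
```

```bash
python3 rel.py
```

```text
[579.4  76.4  47.1] [0.09 0.02 1.83 0.   1.29 0.16] [-2.7  0.9  5.5] [ 0.22  0.42 -0.05]
[[0.069, 0.998, 0.0], [0.998, -0.069, 0.0], [0.0, 0.0, -1.0]]
```

>>> arm_command(
  deltas=[
    {"x": 0, "y": 0, "z": 0, "ax": 0, "ay": 0, "az": -0.08, "hand": 5},
    {"x": 0, "y": 0, "z": 0, "ax": 0, "ay": 0, "az": -0.15, "hand": 5},
    {"x": 0, "y": 0, "z": 0, "ax": 0, "ay": 0, "az": -0.18, "hand": 5},
    {"x": 0, "y": 0, "z": 0, "ax": 0, "ay": 0, "az": -0.19, "hand": 5},
    {"x": 0, "y": 0, "z": 0, "ax": 0, "ay": 0, "az": -0.19, "hand": 5},
  ],
)

```text
time_s: 5.05
position: [579.3, 76.4, 47.1]
orientation: [-1.959, -2.455, -0.0]
force: [-2.1, 2.4, 5.6]
gripper_width: 0.127
grip_force: 46.0
```

```bash
python3 rel.py
```

```text
[579.3  76.4  47.1] [ 0.09  0.02  1.83  0.    1.29 -0.14] [-2.1  2.4  5.6] [ 0.23  0.52 -0.78]
[[-0.222, 0.975, -0.0], [0.975, 0.222, 0.001], [0.001, -0.0, -1.0]]
```

>>> arm_command(
  deltas=[
    {"x": -0.06, "y": -0.054, "z": 0, "ax": 0, "ay": 0, "az": 0, "hand": 5},
    {"x": -0.12, "y": -0.107, "z": 0, "ax": 0, "ay": 0, "az": 0, "hand": 5},
    {"x": -0.18, "y": -0.161, "z": 0, "ax": 0, "ay": 0, "az": 0, "hand": 5},
    {"x": -0.22, "y": -0.197, "z": 0, "ax": 0, "ay": 0, "az": 0, "hand": 5},
    {"x": -0.248, "y": -0.222, "z": 0, "ax": 0, "ay": 0, "az": 0, "hand": 5},
    {"x": -0.248, "y": -0.222, "z": 0, "ax": 0, "ay": 0, "az": 0, "hand": 5},
  ],
)

```text
time_s: 5.65
position: [559.6, 40.8, 47.1]
orientation: [-1.96, -2.455, -0.0]
force: [-4.8, 0.9, 6.8]
gripper_width: 0.128
grip_force: 45.9
```

```bash
python3 rel.py
python3 - <<'E'
from rig import capture
from h import *
c=capture("top");cv2.imwrite("pics/t2.png",cv2.resize(c["img"][155:285,250:430],None,fx=4,fy=4))
E
```

```text
[559.6  40.8  47.1] [ 0.03 -0.03  1.88  0.    1.29 -0.2 ] [-4.8  0.9  6.8] [ 0.15  0.7  -0.72]
[[-0.221, 0.975, -0.0], [0.975, 0.221, 0.0], [0.0, -0.0, -1.0]]
```

View pics/t2.png

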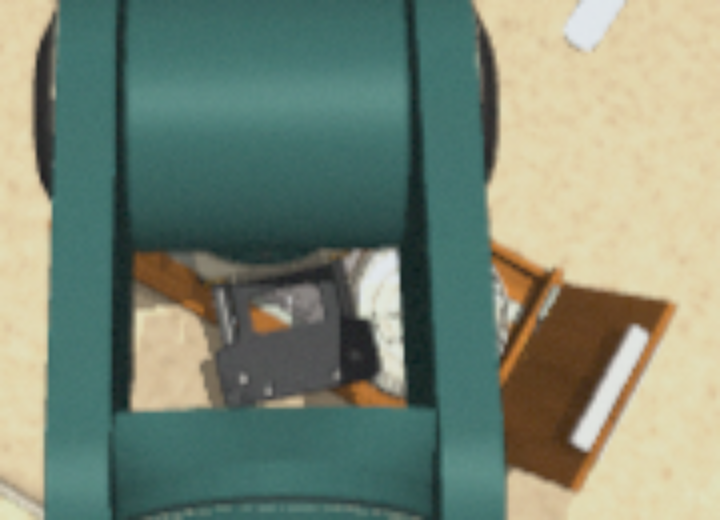

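The tin now sits close to the end wall at about (505,290) in the crop. I'll creep on until the force rises.

>>> arm_command(
  deltas=[
    {"x": -0.012, "y": -0.011, "z": 0, "ax": 0, "ay": 0, "az": 0, "hand": 5},
    {"x": -0.019, "y": -0.017, "z": 0, "ax": 0, "ay": 0, "az": 0, "hand": 5},
    {"x": -0.025, "y": -0.022, "z": 0, "ax": 0, "ay": 0, "az": 0, "hand": 5},
    {"x": -0.025, "y": -0.022, "z": 0, "ax": 0, "ay": 0, "az": 0, "hand": 5},
  ],
)

```text
time_s: 6.1
position: [558.1, 38.0, 47.1]
orientation: [-1.96, -2.455, -0.001]
force: [-1.6, 4.8, 6.7]
gripper_width: 0.125
grip_force: 45.9
```

>>> arm_command(
  deltas=[
    {"x": -0.006, "y": -0.006, "z": 0, "ax": 0, "ay": 0, "az": 0, "hand": 5},
    {"x": -0.006, "y": -0.006, "z": 0, "ax": 0, "ay": 0, "az": 0, "hand": 5},
  ],
)

```text
time_s: 6.3
position: [558.0, 37.8, 47.1]
orientation: [-1.96, -2.455, -0.004]
force: [3.0, 10.6, 3.4]
gripper_width: 0.127
grip_force: 45.9
```

```bash
python3 rel.py
```

```text
[558.   37.8  47.1] [ 0.02 -0.04  1.88  0.    1.29 -0.2 ] [ 3.  10.6  3.4] [ 1.82 -0.48 -0.71]
[[-0.222, 0.975, 0.002], [0.975, 0.222, 0.002], [0.002, 0.002, -1.0]]
```

Position has stopped and the force has risen to about 11 N after 44 mm of travel, as predicted, so the tin is snug. I'll tighten the clamp while holding it there.

>>> arm_command(
  deltas=[
    {"x": 0, "y": 0, "z": 0, "ax": 0, "ay": 0, "az": 0.09, "hand": 5},
    {"x": 0, "y": 0, "z": 0, "ax": 0, "ay": 0, "az": 0.18, "hand": 5},
    {"x": 0, "y": 0, "z": 0, "ax": 0, "ay": 0, "az": 0.27, "hand": 5},
    {"x": 0, "y": 0, "z": 0, "ax": 0, "ay": 0, "az": 0.36, "hand": 5},
    {"x": 0, "y": 0, "z": 0, "ax": 0, "ay": 0, "az": 0.45, "hand": 5},
    {"x": 0, "y": 0, "z": 0, "ax": 0, "ay": 0, "az": 0.54, "hand": 5},
    {"x": 0, "y": 0, "z": 0, "ax": 0, "ay": 0, "az": 0.63, "hand": 5},
    {"x": 0, "y": 0, "z": 0, "ax": 0, "ay": 0, "az": 0.7, "hand": 5},
  ],
)

```text
time_s: 7.1
position: [558.1, 37.8, 47.1]
orientation: [-2.956, -1.062, -0.004]
force: [3.8, 8.3, 1.5]
gripper_width: 0.126
grip_force: 45.0
```

>>> arm_command(
  deltas=[
    {"x": 0, "y": 0, "z": 0, "ax": 0, "ay": 0, "az": 0.08, "hand": 5},
    {"x": 0, "y": 0, "z": 0, "ax": 0, "ay": 0, "az": 0.15, "hand": 5},
    {"x": 0, "y": 0, "z": 0, "ax": 0, "ay": 0, "az": 0.19, "hand": 5},
    {"x": 0, "y": 0, "z": 0, "ax": 0, "ay": 0, "az": 0.205, "hand": 5},
    {"x": 0, "y": 0, "z": 0, "ax": 0, "ay": 0, "az": 0.205, "hand": 5},
  ],
)

```text
time_s: 7.6
position: [558.1, 37.7, 47.2]
orientation: [-3.086, -0.582, -0.003]
force: [4.1, 9.2, 2.6]
gripper_width: 0.126
grip_force: 45.0
```

```bash
python3 rel.py
```

```text
[558.1  37.7  47.2] [ 0.02 -0.04  1.88  0.    1.29  1.22] [4.1 9.2 2.6] [ 1.58 -0.66  0.29]
[[0.931, 0.364, 0.002], [0.364, -0.931, 0.002], [0.002, -0.001, -1.0]]
```

>>> arm_command(
  deltas=[
    {"x": 0, "y": 0, "z": 0, "ax": 0, "ay": 0, "az": 0.03, "hand": 5},
    {"x": 0, "y": 0, "z": 0, "ax": 0, "ay": 0, "az": 0.04, "hand": 5},
    {"x": 0, "y": 0, "z": 0, "ax": 0, "ay": 0, "az": 0.04, "hand": 5},
  ],
)

```text
time_s: 7.9
position: [558.2, 37.7, 47.2]
orientation: [-3.103, -0.486, -0.003]
force: [3.0, 7.8, 3.4]
gripper_width: 0.126
grip_force: 47.0
```

```bash
python3 rel.py
```

```text
[558.2  37.7  47.2] [ 0.02 -0.04  1.88  0.    1.29  1.28] [3.  7.8 3.4] [ 1.52 -0.69  0.89]
[[0.952, 0.306, 0.002], [0.306, -0.952, 0.001], [0.002, -0.001, -1.0]]
```

The clamp torque has risen to about 0.9 N·m at the stop, so it is tight. Now I release, lift, and turn the tool so the fingers are square to the flap.

>>> arm_command(
  deltas=[
    {"x": 0, "y": 0, "z": 0, "ax": 0, "ay": 0, "az": 0, "hand": 28},
    {"x": 0, "y": 0, "z": 0, "ax": 0, "ay": 0, "az": 0, "hand": 28},
    {"x": 0, "y": 0, "z": 0, "ax": 0, "ay": 0, "az": 0, "hand": 28},
    {"x": 0, "y": 0, "z": -0.2, "ax": 0, "ay": 0, "az": 0, "hand": 28},
    {"x": 0, "y": 0, "z": -0.5, "ax": 0, "ay": 0, "az": 0, "hand": 28},
    {"x": 0, "y": 0, "z": -0.9, "ax": 0, "ay": 0, "az": 0, "hand": 28},
    {"x": 0, "y": 0, "z": -1, "ax": 0, "ay": 0, "az": 0, "hand": 28},
  ],
)

```text
time_s: 8.6
position: [558.9, 36.8, 172.0]
orientation: [3.103, 0.485, 0.009]
force: [-0.3, 0.1, 0.7]
gripper_width: 0.301
grip_force: 0.0
```

>>> arm_command(
  deltas=[
    {"x": 0, "y": 0, "z": -0.3, "ax": 0, "ay": 0, "az": -0.09, "hand": 0},
    {"x": 0, "y": 0, "z": -0.55, "ax": 0, "ay": 0, "az": -0.18, "hand": 0},
    {"x": 0, "y": 0, "z": -0.55, "ax": 0, "ay": 0, "az": -0.27, "hand": 0},
    {"x": 0, "y": 0, "z": -0.55, "ax": 0, "ay": 0, "az": -0.36, "hand": 0},
    {"x": 0, "y": 0, "z": -0.55, "ax": 0, "ay": 0, "az": -0.45, "hand": 0},
    {"x": 0, "y": 0, "z": -0.55, "ax": 0, "ay": 0, "az": -0.48, "hand": 0},
    {"x": 0, "y": 0, "z": -0.55, "ax": 0, "ay": 0, "az": -0.48, "hand": 0},
  ],
  grip_force=20,
)

```text
time_s: 9.3
position: [557.4, 36.8, 232.2]
orientation: [-2.707, -1.595, 0.001]
force: [0.1, -0.2, 0.0]
gripper_width: 0.003
grip_force: 0.0
```

```bash
python3 rel.py 450.7 -155.4 235;python3 - <<'E'
from wv import *
np.set_printoptions(suppress=True,precision=1)
c,T=wrist();P=cloud(c,T);Z=P[...,2];hsv=cv2.cvtColor(c["img"],cv2.COLOR_BGR2HSV)
X=(P[...,:2]-O)@xk;Y=(P[...,:2]-O)@yk
cv2.imwrite("pics/w3.png",c["img"])
g=(hsv[...,1]<60)&(hsv[...,2]>110)
m=(abs(X)<40)&(Z>49)&(Z<56)&g&(Y>-40)&(Y<20);print("fence",m.sum(),Y[m].mean() if m.any() else 0, Z[m].mean() if m.any() else 0)
m=(abs(X)<45)&(Z>38)&(Z<46)&g&(Y<10);print("tin",np.percentile(Y[m],[1,99]) if m.any() else 0)
m=(abs(X)<30)&(c["img"].max(2)<70)&(Z>66)&(Z<80)&(Y<80);print("knob",cv2.minAreaRect(np.c_[X[m],Y[m]].astype(np.float32)) if m.any() else 0)
E
```

```text
[557.4  36.8 232.2] [ 0.02 -0.14  1.67 -0.    1.61  0.53] [ 0.1 -0.2  0. ] [-0.08 -0.05 -0.03]
[[0.485, 0.875, -0.0], [0.875, -0.485, -0.0], [-0.0, -0.0, -1.0]]
[-1.832 -0.002 -0.022]
fence 528 -8.063355128173505 52.92747955248891
tin [-63.5   0.6]
knob ((-6.192831039428711, -23.442520141601562), (175.59796142578125, 32.4453239440918), 84.43055725097656)
```

View pics/w3.png

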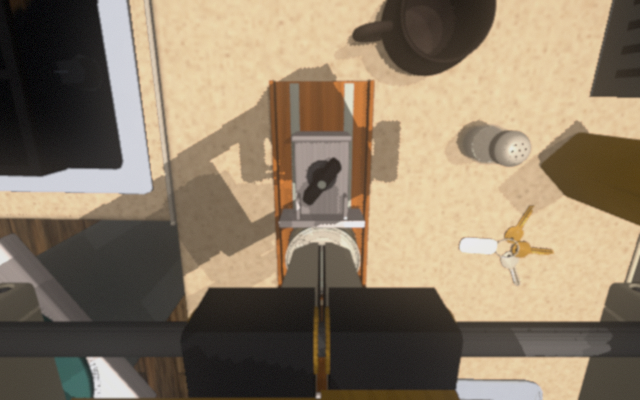

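The wrist picture shows the fence against the tin at row 220, the knob back at its tight angle at (322,180), and the mug and salt shaker undisturbed. Next I go over and behind the flap.

>>> arm_command(
  deltas=[
    {"x": -0.4, "y": 0, "z": 0, "ax": 0, "ay": 0, "az": 0, "hand": 0},
    {"x": -0.8, "y": 0, "z": 0, "ax": 0, "ay": 0, "az": 0, "hand": 0},
    {"x": -0.92, "y": 0, "z": 0, "ax": 0, "ay": 0, "az": 0, "hand": 0},
  ],
)

```text
time_s: 9.65
position: [502.4, -62.0, 232.7]
orientation: [2.71, 1.589, -0.001]
force: [-0.5, -0.2, 0.4]
gripper_width: 0.002
grip_force: 0.0
```

>>> arm_command(
  deltas=[
    {"x": -0.4, "y": 0, "z": 0, "ax": 0, "ay": 0, "az": 0, "hand": 0},
    {"x": -0.8, "y": 0, "z": 0, "ax": 0, "ay": 0, "az": 0, "hand": 0},
    {"x": -0.92, "y": 0, "z": 0, "ax": 0, "ay": 0, "az": 0, "hand": 0},
    {"x": -0.92, "y": 0, "z": 0, "ax": 0, "ay": 0, "az": 0, "hand": 0},
  ],
)

```text
time_s: 10.05
position: [449.9, -157.3, 232.8]
orientation: [2.71, 1.588, 0.0]
force: [0.2, 0.1, 0.9]
gripper_width: 0.008
grip_force: 0.0
```

```bash
python3 rel.py 450.7 -155.4 125;python3 - <<'E'
from wv import *
c,T=wrist();P=cloud(c,T);Z=P[...,2]
X=(P[...,:2]-O)@xk;Y=(P[...,:2]-O)@yk
m=(abs(X)<46)&(Z>65)&(Z<172)&(Y<-90)&(Y>-165)
for a in range(70,175,10):
    k=m&(abs(Z-a)<5)
    if k.sum()>5: print(a,np.percentile(Y[k],[5,50,95]).round(1),np.percentile(X[k],[3,97]).round(),k.sum())
E
```

```text
[ 449.9 -157.3  232.8] [-0.39 -0.33  1.83  0.    1.64  0.12] [0.2 0.1 0.9] [-0.01 -0.02  0.01]
[[0.489, 0.872, 0.0], [0.872, -0.489, -0.0], [0.0, 0.0, -1.0]]
[ 0.017 -0.002  0.898]
70 [-110.4 -108.8 -107.6] [-43.  43.] 408
80 [-114.3 -112.7 -111. ] [-43.  43.] 434
90 [-117.6 -116.  -114.3] [-43.  43.] 504
100 [-121.6 -119.6 -118.1] [-43.  43.] 536
110 [-125.  -123.2 -121.6] [-43.  43.] 571
120 [-128.4 -126.9 -125.1] [-43.  43.] 630
130 [-132.  -130.5 -128.7] [-43.  43.] 691
140 [-135.5 -133.  -132.2] [-45.  45.] 395
150 [-139.3 -137.7 -135.9] [-45.  45.] 271
160 [-145.5 -139.6 -131.3] [-41.  41.] 2252
```

>>> arm_command(
  deltas=[
    {"x": 0, "y": 0, "z": 0.35, "ax": 0, "ay": 0, "az": 0, "hand": 0},
    {"x": 0, "y": 0, "z": 0.7, "ax": 0, "ay": 0, "az": 0, "hand": 0},
    {"x": 0, "y": 0, "z": 0.94, "ax": 0, "ay": 0, "az": 0, "hand": 0},
    {"x": 0, "y": 0, "z": 0.94, "ax": 0, "ay": 0, "az": 0, "hand": 0},
  ],
)

```text
time_s: 10.5
position: [449.5, -154.2, 116.0]
orientation: [-2.702, -1.593, 0.005]
force: [-0.4, -0.8, 1.1]
gripper_width: 0.007
grip_force: 0.0
```

>>> arm_command(
  deltas=[
    {"x": 0.12, "y": 0, "z": 0, "ax": 0, "ay": 0, "az": 0, "hand": 0},
    {"x": 0.22, "y": 0, "z": 0, "ax": 0, "ay": 0, "az": 0, "hand": 0},
    {"x": 0.3, "y": 0, "z": 0, "ax": 0, "ay": 0, "az": 0, "hand": 0},
    {"x": 0.38, "y": 0, "z": 0, "ax": 0, "ay": 0, "az": 0, "hand": 0},
  ],
)

```text
time_s: 10.9
position: [473.5, -115.2, 121.1]
orientation: [2.706, 1.594, 0.002]
force: [-0.3, -0.8, 2.0]
gripper_width: 0.002
grip_force: 0.4
```

```bash
python3 rel.py 473 -115 120
```

```text
[ 473.5 -115.2  121.1] [-0.29 -0.26  1.96 -0.    1.44  0.21] [-0.3 -0.8  2. ] [-0.14  0.05  0.03]
[[0.485, 0.875, 0.002], [0.875, -0.485, -0.0], [0.0, 0.002, -1.0]]
[-0.    -0.005  0.009]
```

>>> arm_command(
  deltas=[
    {"x": 0.1, "y": 0, "z": 0, "ax": 0, "ay": 0, "az": 0, "hand": 0},
    {"x": 0.2, "y": 0, "z": 0, "ax": 0, "ay": 0, "az": 0, "hand": 0},
    {"x": 0.3, "y": 0, "z": 0, "ax": 0, "ay": 0, "az": 0, "hand": 0},
    {"x": 0.4, "y": 0, "z": 0, "ax": 0, "ay": 0, "az": 0, "hand": 0},
  ],
)

```text
time_s: 11.3
position: [496.2, -73.4, 119.8]
orientation: [-2.707, -1.594, 0.0]
force: [-0.0, -1.5, -0.2]
gripper_width: 0.004
grip_force: 0.4
```

```bash
python3 rel.py
python3 - <<'E'
from wv import *
from rig import capture
for n in("side","top"):
    P=cloud(capture(n));Z=P[...,2];X=(P[...,:2]-O)@xk;Y=(P[...,:2]-O)@yk
    for s in(-1,1):
        m=(s*X>26)&(s*X<47)&(Z>60)&(Z<172)&(Y<30)&(Y>-165)
        if m.sum()>20: print(n,s,m.sum(),Z[m].max(),Y[m][Z[m].argmax()],np.polyfit(Z[m],Y[m],1))
E
```

```text
[496.2 -73.4 119.8] [-0.2  -0.23  1.93 -0.    1.44  0.31] [-0.  -1.5 -0.2] [-0.19  0.01  0.05]
[[0.485, 0.874, -0.0], [0.874, -0.485, 0.0], [-0.0, -0.0, -1.0]]
side -1 273 123.21007222604749 -78.07668865947811 [   0.4998249  -137.61565039]
side 1 394 154.04863934124273 -62.18002007166886 [   0.49701565 -137.06636919]
top -1 29 80.82353296411372 -96.36861132115673 [   0.49824083 -136.72947   ]
```

>>> arm_command(
  deltas=[
    {"x": 0.13, "y": 0, "z": 0, "ax": 0, "ay": 0, "az": 0, "hand": 0},
    {"x": 0.267, "y": 0, "z": 0, "ax": 0, "ay": 0, "az": 0, "hand": 0},
    {"x": 0.35, "y": 0, "z": 0.06, "ax": 0, "ay": 0, "az": 0, "hand": 0},
    {"x": 0.42, "y": 0, "z": 0.133, "ax": 0, "ay": 0, "az": 0, "hand": 0},
    {"x": 0.485, "y": 0, "z": 0.215, "ax": 0, "ay": 0, "az": 0, "hand": 0},
    {"x": 0.537, "y": 0, "z": 0.308, "ax": 0, "ay": 0, "az": 0, "hand": 0},
    {"x": 0.555, "y": 0, "z": 0.38, "ax": 0, "ay": 0, "az": 0, "hand": 0},
    {"x": 0.567, "y": 0, "z": 0.43, "ax": 0, "ay": 0, "az": 0, "hand": 0},
  ],
)

```text
time_s: 12.2
position: [528.5, -14.7, 67.0]
orientation: [-2.707, -1.594, 0.001]
force: [-0.3, 0.3, -0.6]
gripper_width: 0.005
grip_force: 0.1
```

```bash
cat > flap.py <<'E'
from wv import *
from rig import capture
for n in("side","top"):
    P=cloud(capture(n));Z=P[...,2];X=(P[...,:2]-O)@xk;Y=(P[...,:2]-O)@yk
    for s in(-1,1):
        m=(s*X>20)&(s*X<47)&(Z>54)&(Z<120)&(Y<-4)&(Y>-100)
        if m.sum()>20:
            k=np.polyfit(Y[m],Z[m],1); print(n,s,m.sum(),"z at y=0",np.polyval(k,0).round(1),"angle",np.arctan(k[0]).round(3))
E
python3 rel.py; python3 flap.py
```

```text
[528.5 -14.7  67. ] [-0.08 -0.12  1.93 -0.    1.34  0.43] [-0.3  0.3 -0.6] [-0.03  0.01  0.01]
[[0.485, 0.874, -0.001], [0.874, -0.485, 0.0], [-0.0, -0.001, -1.0]]
side -1 502 z at y=0 67.1 angle 0.087
side 1 538 z at y=0 66.8 angle 0.084
top -1 369 z at y=0 65.8 angle 0.071
```

>>> arm_command(
  deltas=[
    {"x": 0.04, "y": 0, "z": -0.02, "ax": 0, "ay": 0, "az": 0, "hand": 0},
    {"x": 0.09, "y": 0, "z": -0.02, "ax": 0, "ay": 0, "az": 0, "hand": 0},
    {"x": 0.09, "y": 0, "z": 0.01, "ax": 0, "ay": 0, "az": 0, "hand": 0},
    {"x": 0.09, "y": 0, "z": 0.035, "ax": 0, "ay": 0, "az": 0, "hand": 0},
    {"x": 0.09, "y": 0, "z": 0.058, "ax": 0, "ay": 0, "az": 0, "hand": 0},
    {"x": 0.09, "y": 0, "z": 0.07, "ax": 0, "ay": 0, "az": 0, "hand": 0},
    {"x": 0.09, "y": 0, "z": 0.07, "ax": 0, "ay": 0, "az": 0, "hand": 0},
  ],
)

```text
time_s: 13.0
position: [533.9, -5.4, 59.5]
orientation: [-2.707, -1.594, 0.001]
force: [-0.6, -0.7, -0.0]
gripper_width: 0.006
grip_force: 0.0
```

```bash
python3 rel.py; python3 flap.py
```

```text
[533.9  -5.4  59.5] [-0.06 -0.1   1.92 -0.    1.32  0.45] [-0.6 -0.7 -0. ] [ 0.01 -0.04  0.  ]
[[0.485, 0.874, -0.001], [0.874, -0.485, 0.0], [-0.0, -0.0, -1.0]]
side -1 492 z at y=0 58.3 angle 0.006
side 1 513 z at y=0 58.0 angle 0.001
top -1 425 z at y=0 57.9 angle -0.003
```

>>> arm_command(
  deltas=[
    {"x": 0, "y": 0, "z": 0.01, "ax": 0, "ay": 0, "az": 0, "hand": 0},
    {"x": 0, "y": 0, "z": 0.02, "ax": 0, "ay": 0, "az": 0, "hand": 0},
    {"x": 0, "y": 0, "z": 0.02, "ax": 0, "ay": 0, "az": 0, "hand": 0},
  ],
)

```text
time_s: 13.4
position: [534.3, -5.4, 58.0]
orientation: [2.707, 1.594, 0.001]
force: [-1.7, 0.9, 6.3]
gripper_width: 0.006
grip_force: 2.8
```

```bash
python3 rel.py; python3 flap.py
```

```text
[534.3  -5.4  58. ] [-0.06 -0.1   1.93 -0.    1.32  0.45] [-1.7  0.9  6.3] [-0.09  0.36 -0.  ]
[[0.485, 0.874, 0.001], [0.874, -0.485, -0.0], [0.0, 0.001, -1.0]]
side -1 480 z at y=0 56.7 angle -0.012
side 1 507 z at y=0 56.7 angle -0.011
top -1 424 z at y=0 56.7 angle -0.015
```

>>> arm_command(
  deltas=[
    {"x": 0, "y": 0, "z": 0.01, "ax": 0, "ay": 0, "az": 0, "hand": 0},
    {"x": 0, "y": 0, "z": 0.015, "ax": 0, "ay": 0, "az": 0, "hand": 0},
    {"x": 0, "y": 0, "z": 0.015, "ax": 0, "ay": 0, "az": 0, "hand": 0},
  ],
)

```text
time_s: 13.8
position: [534.5, -5.5, 57.5]
orientation: [2.707, 1.594, 0.001]
force: [-7.8, 0.2, 19.2]
gripper_width: 0.005
grip_force: 9.6
```

>>> arm_command(
  deltas=[
    {"x": 0, "y": 0, "z": -0.1, "ax": 0, "ay": 0, "az": 0, "hand": 0},
    {"x": 0, "y": 0, "z": -0.5, "ax": 0, "ay": 0, "az": 0, "hand": 0},
    {"x": 0, "y": 0, "z": -0.9, "ax": 0, "ay": 0, "az": 0, "hand": 0},
    {"x": -0.3, "y": 0, "z": -1, "ax": 0, "ay": 0, "az": 0, "hand": 0},
    {"x": -0.7, "y": 0, "z": -1, "ax": 0, "ay": 0, "az": 0, "hand": 0},
    {"x": -1, "y": 0, "z": -1, "ax": 0, "ay": 0, "az": 0, "hand": 0},
    {"x": -1, "y": 0, "z": -1, "ax": 0, "ay": 0, "az": 0, "hand": 0},
  ],
)

```text
time_s: 14.5
position: [474.4, -112.9, 176.3]
orientation: [2.709, 1.589, 0.0]
force: [0.0, 0.7, 0.3]
gripper_width: 0.008
grip_force: 0.0
```

```bash
python3 flap.py
python3 - <<'E'
from wv import *
from rig import capture
for n in("side","top"):
    c=capture(n);P=cloud(c);Z=P[...,2];X=(P[...,:2]-O)@xk;Y=(P[...,:2]-O)@yk
    m=(abs(X)<30)&(c["img"].max(2)<80)&(Z>68)&(Z<80)&(Y>10)&(Y<75)
    if m.sum()>20: print(n,"knob",m.sum(),cv2.minAreaRect(np.c_[X[m],Y[m]].astype(np.float32)))
    hsv=cv2.cvtColor(c["img"],cv2.COLOR_BGR2HSV)
    m=(abs(X)<35)&(hsv[...,1]<60)&(Z>55)&(Z<64)&(Y>50)&(Y<150); print("plate y",Y[m].mean() if m.any() else None)
    cv2.imwrite(f"pics/{n}5.png",cv2.resize(c["img"][100:300,190:430] if n=="top" else c["img"][100:300,230:430],None,fx=3,fy=3)[:600])
E
```

```text
side -1 104 z at y=0 56.9 angle -0.009
side 1 245 z at y=0 55.1 angle -0.033
top -1 638 z at y=0 57.2 angle -0.01
top 1 587 z at y=0 57.5 angle -0.003
plate y 81.91708686898912
top knob 118 ((-0.14400959014892578, 40.80692672729492), (50.95096206665039, 11.584846496582031), 50.726966857910156)
plate y 83.42334921387656
```

View pics/side5.png

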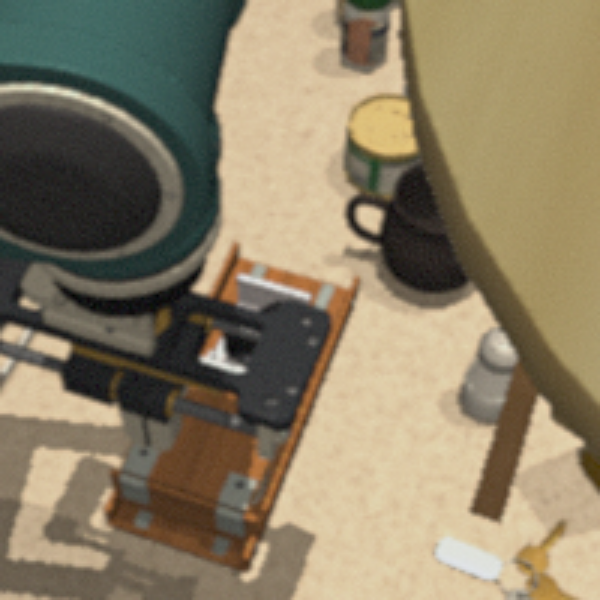

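The side view shows the flap flat and shut, and the mug, salt shaker and bean tin standing where they were. The fence and knob readings match the goal and the robot is clear, so I'll hand in.

```bash
python3 -c "
from rig import job_done
print(job_done())"
```

```text
the job is handed in; nothing more can be done
None
```

The job is handed in: the tin is held snugly against the end wall, the clamp is tight, the flap is pressed shut, and the mug, salt shaker and taller tin were left standing in place (about 14.5 s of the 72 s used).

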